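Sweep the tea lights into the tidy

ROBOT

A 6-joint arm with a two-finger parallel gripper is mounted at the origin on a cart in front of the work surface, level with it; the furniture and walls round the work are solid. World frame = base frame: x ahead of the robot, y to its left, z up, the work surface at z = 0. Lengths are in m, angles in degrees, forces in N, time in s.
With the tool pointing down it reaches from about 0.35 to 0.725 m from the base axis. Payload 6 kg.
Tool frame: the origin (TCP) lies at the very end of the fingers, on their centre line; the grasp point (between the pads) lies 19 mm behind it; z points along the fingers, y is the line along which they close (so a half turn about z gives the same grasp; the last joint's range is limited). The gripper opens to 85 mm and grips with 20 to 120 N. Pads are 22 mm wide; open, the fingers measure 114 mm over their backs; the gripper's body (76 mm by 85 mm) begins 54 mm behind the grasp point. The pads swing forward as they close: fully open they stand 13 mm farther back than shut.
Start: joints at [-47.229, 2.303, 4.859, 0, -92.561, -19.12], TCP at [0.241, -0.55, 0.231] pointing down, gripper open.
Joint ranges: [-146.85, 146.85], [-73.84, 115.35], [-62.03, 85.46], [-188.31, 113.3], [-161.28, -10.13], [-171.36, 171.36]. Speed limits (degrees/s): [147.25, 147.25, 172.46, 180, 180, 180].

INTERFACE

Orientations are given as [roll, pitch, yaw] about the fixed x, y, z axes, in that order (R = Rz(yaw) Ry(pitch) Rx(roll)).
In Python, from rig import status, vision, ctrl, models gives the robot as it stands.
- The arm moves only by the shell command python3 -m pendant 'ROWS' [FORCE]. ROWS is JSON, a list of rows, each an object with "claw": the closure, from 0 (fully open) to 1 (shut); "dp": the shift along the world's x, y, z in m, a list of three; "twist": the turn, a rotation vector about the world's x, y, z in degrees, a list of three. In form: [{"claw": claw, "dp": [dx, dy, dz], "twist": [ax, ay, az]}, ...]. A call has 1 to 8 rows; each row shifts and turns the commanded pose from where the row before left it; what a row does not reach is not made up. A row lasts 1/10 s, in which the tool goes at most 50 mm and 8.59 degrees, less where a joint would pass 70% of its speed; a pose out of reach is approached as far as the arm can. A call with a gripper value outside its range is refused whole. The fingers move at their own pace and stop on an object; FORCE is the grip in N (left out, the last holds). Time passes only in rows, so rows that do not move let the fingers close. It gives the time, the measured TCP pose, the force, the opening and the grip force at its end, in the units of the state.
- status.get_obs(): the state, without advancing time (a new reading comes with each control period).
- vision.capture(name): name is "scene" or "top"; returns a dict with "image" (400x640x3 uint8, red, green, blue), "depth" (400x640 float32, m along the optical axis (not along the pixel's ray), 0 where there is no reading), "fx", "fy", "cx", "cy" (pixels), "D" ([k1, k2, p1, p2, k3] as OpenCV has them; the pictures are not rectified), "eye" and "orientation" of the camera in the world. Camera axes: x right, y down, z forward; pixel columns grow to the right and rows downward; lengths in m; the calibration is good to about 2 mm. A picture is of the moment at which its call begins.
- ctrl.sign_off(): hands the job in; it is judged then, once.
Trained networks look in a picture, given as the dict that the camera call returned (one of the last four; its "shot" number tells which), for a name from the list of things; names that differ only in an ending like _2 or _b are one class to them, and where a whole thing is asked for, a point or a joint stands for the part that bears it (a point fixed in the world has none). Each returns a list of dicts, best first, with "score" (0 to 1); they miss things now and then, are a little off and sometimes report something else, mostly with a low value. They report only what shows in the picture. A call takes as long as a camera call.
- models.look_for(name, picture): "location" ([column, row] in pixels, amid what is visible of it).
The state is a dict: "t": time; "q": joint angles; "qd": joint speeds; "effort": joint torques, N m; "eef_pos": TCP position; "tool_rot": TCP orientation; "force": force on the tool from outside, world axes, zero at the start; "ft_torque": the same for the moment, N m; "finger_gap": finger opening in m; "grasp_force": force on a finger pad.
Only numpy, scipy, OpenCV 4.12 (cv2) and the standard library are available. Lean on these libraries where they do the work, as an engineer would, in place of code of your own. Each camera call takes 0.05 s, during which the arm holds its last target. There are 200 camera calls.

TASK

Clear the bakery counter: sweep the three tea lights along the counter with the fingers, through the open mouth of the low three-sided wooden tidy, until all three stand wholly inside it. Only push them - do not lift or tip them - and leave the timer that stands among them and everything else on the counter where it is.

Things in the scene. Friction and masses are not known exactly. Their poses are not given: they have to be found in the camera images.
- tea_light_1: round tea light in a metal cup, 38 mm across and 15 mm high, about 20 g, standing upright and loose on the counter (z = 0); it slides when pushed from the side. Origin: centre of its underside. All three tea lights are alike
- tea_light_2: round tea light in a metal cup, 38 mm across and 15 mm high, about 20 g, standing upright and loose on the counter (z = 0); it slides when pushed from the side. Origin: centre of its underside. All three tea lights are alike
- tea_light_3: round tea light in a metal cup, 38 mm across and 15 mm high, about 20 g, standing upright and loose on the counter (z = 0); it slides when pushed from the side. Origin: centre of its underside. All three tea lights are alike
- tidy: low three-sided wooden tidy, fixed; no floor or sill, the counter runs straight in. Origin: on the counter, mid of the enclosed area. +x points from mouth to back wall, y along the mouth. Inside: mouth x -65, back wall x +65 mm; side walls y -110, +110 mm. Walls 12 mm thick, 35 mm high; rounded wall ends reach x -71 mm. Mouth looks to the robot's left (world +y), turned up to 0.3 rad either way
- timer: wind-up kitchen timer, onion-shaped, 64 mm across, 56 mm high, standing loose among the tea lights, about 0.3 kg; leave it where it is. Origin: centre of its underside
- cup: small cup, 64x89x48 mm with its handle, at the left of the counter; leave it. Origin: centre of its underside (of the whole, handle included; handle towards its own -y)
- jam_jar: closed glass jar, 64 mm across, 99 mm high, at the left; leave it. Origin: centre of its underside
- syrup: glass bottle with screw cap, 57 mm across, 190 mm high, at the back left; leave it. Origin: centre of its underside
- near_card: price-card holder (a slotted log slice with an upright card), 27x50x84 mm, long side along its own y, at the counter's front edge near the robot; leave it. Origin: centre of its underside
- far_card: price-card holder, the same kind, 27x50x84 mm, long side along its own y, at the back of the counter; leave it. Origin: centre of its underside

How it is judged (in metres and radians):
At the end, for the whole second after the job is handed in: All three tea lights are at rest, upright and flat on the counter, wholly inside the tidy: each whole disc (38 mm) is past the line of the mouth (centre more than -48 mm along the tidy's x) and between its walls (x of tea_light_1 in the frame of tidy between -0.048 and 0.06 m and y of tea_light_1 in the frame of tidy between -0.105 and 0.105 m and height (world z) of tea_light_1 between -0.008 and 0.008 m and angle between each of tea_light_1, tea_light_2, tea_light_3's own z axis and vertical below 0.15 rad and linear speed of each of tea_light_1, tea_light_2, tea_light_3 below 0.01 m/s and x of tea_light_2 in the frame of tidy between -0.048 and 0.06 m and y of tea_light_2 in the frame of tidy between -0.105 and 0.105 m and height (world z) of tea_light_2 between -0.008 and 0.008 m and x of tea_light_3 in the frame of tidy between -0.048 and 0.06 m and y of tea_light_3 in the frame of tidy between -0.105 and 0.105 m and height (world z) of tea_light_3 between -0.008 and 0.008 m); the robot touches nothing.
It fails at once if a tea light is lifted off the counter (more than 8 mm), tipped (more than 0.4 rad) or falls off (height (world z) of any of tea_light_1, tea_light_2, tea_light_3 above 0.008 m or angle between any of tea_light_1, tea_light_2, tea_light_3's own z axis and vertical above 0.4 rad or height (world z) of any of tea_light_1, tea_light_2, tea_light_3 below -0.02 m).
It fails at once if the wind-up timer is shifted by more than 15 mm or tipped (distance of timer from where it was at the start of the episode above 0.015 m or angle between timer's own z axis and vertical above 0.25 rad).
It fails at once if the cup is shifted by more than 15 mm or tipped (distance of cup from where it was at the start of the episode above 0.015 m or angle between cup's own z axis and vertical above 0.25 rad).
It fails at once if the jar or the bottle is shifted by more than 15 mm or tipped (distance of any of jam_jar, syrup from where it was at the start of the episode above 0.015 m or angle between any of jam_jar, syrup's own z axis and vertical above 0.25 rad).
It fails at once if a card holder is shifted by more than 15 mm or tipped (distance of any of near_card, far_card from where it was at the start of the episode above 0.015 m or angle between any of near_card, far_card's own z axis and vertical above 0.25 rad).
It also fails if it takes over 72 s, if anything falls off the work surface, if the arm or the gripper's body presses on something with over 40 N, if the wrist force passes 120 N, or if a joint passes its speed limit or range.

## Working session

There is one attempt and no reset: what is moved stays moved. The work goes in short steps, Python scripts to look and compute and a shell command to move; the robot and the scene stay as the last step left them, time stands still between calls to the robot, and variables do not carry over. Pictures are saved under pics/ and viewed, at most 10 in all, crops included, and the job is handed in when it is done.

```bash
mkdir -p pics; ls; cat > h.py <<'E'
import numpy as np, cv2
from rig import status, vision, ctrl, models
from scipy.spatial.transform import Rotation as R
def rot(o):
    o=np.array(o,float)
    if o.shape==(3,3): return o
    if o.size==4: return R.from_quat(o).as_matrix()
    return R.from_euler('xyz',o,degrees=True).as_matrix()
def K(p): return np.array([[p['fx'],0,p['cx']],[0,p['fy'],p['cy']],[0,0,1]])
def ray(p,uv):
    n=cv2.undistortPoints(np.array(uv,float).reshape(-1,1,2),K(p),np.array(p['D'])).reshape(-1,2)
    return np.c_[n,np.ones(len(n))]@rot(p['orientation']).T
def onz(p,uv,z):
    d=ray(p,uv); e=np.array(p['eye']); return e+d*((z-e[2])/d[:,2])[:,None]
def dep(p,uv):
    d=ray(p,uv); r,c=int(uv[1]),int(uv[0]); return np.array(p['eye'])+d[0]*p['depth'][r,c]
E
python3 - <<'E'
from h import *
for n in ('top','scene'):
    p=vision.capture(n); print(n,p['eye'],p['orientation'],p['fx'])
    cv2.imwrite(f'pics/{n}0.png',p['image'][:,:,::-1])
    for k in ['tea_light_1','tidy','timer','cup','jam_jar','syrup','near_card','far_card']:
        for d in models.look_for(k,p)[:4]:
            print(k,round(d['score'],2),np.round(d['location']),np.round(dep(p,d['location']),3))
print(status.get_obs())
E
```

```text
pics
top [ 0.43796538 -0.0116113   0.98401722] [-173.89992087   -0.91159435  -88.50197704] 401.4100359502612
tea_light_1 0.7 [338. 190.] [ 0.563 -0.063  0.008]
tea_light_1 0.69 [297. 171.] [0.609 0.04  0.007]
tea_light_1 0.57 [276. 236.] [0.447 0.083 0.01 ]
tidy 0.84 [466. 210.] [ 0.522 -0.377  0.02 ]
timer 0.78 [286. 201.] [0.528 0.06  0.058]
jam_jar 0.65 [190. 176.] [0.574 0.274 0.1  ]
syrup 0.95 [191. 134.] [0.657 0.261 0.148]
syrup 0.19 [337. 191.] [ 0.562 -0.062  0.006]
near_card 0.54 [365. 272.] [ 0.373 -0.123  0.084]
far_card 0.93 [339. 137.] [ 0.69  -0.061  0.038]
scene [-0.07597462  0.53678118  0.80104294] [-133.49931967   -0.59555172 -131.44475881] 418.6027727932719
tea_light_1 0.6 [317. 246.] [0.448 0.085 0.006]
tea_light_1 0.56 [290. 199.] [0.623 0.034 0.013]
tea_light_1 0.46 [331. 201.] [ 0.542 -0.046  0.014]
tidy 0.57 [412. 158.] [ 0.526 -0.372  0.012]
timer 0.66 [300. 217.] [0.526 0.077 0.046]
cup 0.57 [248. 288.] [0.451 0.288 0.011]
jam_jar 0.72 [217. 246.] [0.55  0.296 0.077]
syrup 0.72 [193. 205.] [0.648 0.291 0.131]
near_card 0.93 [400. 216.] [-0.076  0.537  0.801]
far_card 0.78 [298. 165.] [ 0.692 -0.05   0.05 ]
{'t': 0.9, 'q': array([-4.72280978e+01,  2.30137675e+00,  4.85819888e+00, -2.80261148e-06,
       -9.25616301e+01, -1.91203005e+01]), 'qd': array([ 0.06221729, -0.0526594 , -0.11093848,  0.12723788,  0.06224529,
        0.02032569]), 'effort': array([ 3.88078597e-04, -3.67921937e+01,  3.47442091e+01,  6.93290859e+00,
       -9.71563095e-04, -2.43243676e-06]), 'eef_pos': array([ 0.24071449, -0.5495653 ,  0.23127548]), 'tool_rot': array([ 1.79995456e+02, -1.57223187e-03, -1.56348398e+02]), 'force': array([-0.10130763, -0.27290444,  0.1240593 ]), 'ft_torque': array([ 0.01481118, -0.04391039,  0.01631998]), 'grasp_force': 0.0, 'finger_gap': 0.08547966882640329}
```

```bash
python3 - <<'E'
from h import *
p=vision.capture('top')
vv,uu=np.mgrid[0:400,0:640]
P=np.array(p['eye'])+ray(p,np.c_[uu.ravel(),vv.ravel()])*p['depth'].ravel()[:,None]
m=(p['depth'].ravel()>0)&(P[:,2]>.027)&(P[:,2]<.045)&(P[:,1]<-.22)&(P[:,1]>-.6)&(P[:,0]>.35)&(P[:,0]<.72)
Q=P[m,:2]; print(len(Q),Q.min(0),Q.max(0))
# fit of tidy: distance of points to wall centre lines
from scipy.optimize import least_squares
def loc(t,Q):
    c,s=np.cos(t[2]),np.sin(t[2]); d=Q-t[:2]; return np.c_[d@[c,s],d@[-s,c]]
def res(t):
    l=loc(t,Q); x,y=l.T
    a=np.hypot(x-71,0) if 0 else np.abs(x-.071)+np.maximum(0,np.abs(y)-.122)
    b=np.abs(np.abs(y)-.116)+np.maximum(0,-.071-x)+np.maximum(0,x-.077)
    return np.minimum(a,b)
best=min((least_squares(res,[.52,-.377,-np.pi/2+a],loss='soft_l1',f_scale=.005) for a in(-.2,0,.2)),key=lambda r:r.cost)
print('tidy',best.x,np.degrees(best.x[2]),np.abs(res(best.x)).mean())
cs=lambda x,y:best.x[:2]+np.array([x*np.cos(best.x[2])-y*np.sin(best.x[2]),x*np.sin(best.x[2])+y*np.cos(best.x[2])])
for x in(-.071,.065):
  for y in(-.11,.11): print(x,y,cs(x,y).round(3))
# disc centres by bright/height blobs
for uv in((338,190),(297,171),(276,236)):
    c=onz(p,uv,.013)[0]; n=(np.hypot(P[:,0]-c[0],P[:,1]-c[1])<.03)&(P[:,2]>.007)&(P[:,2]<.022)
    print(uv,c.round(3),P[n].mean(0).round(3),n.sum())
for nm,c,z in(('timer',(.528,.06),.03),('near',(.373,-.123),.02),('far',(.69,-.061),.02),('cup',(.45,.29),.02),('jar',(.57,.27),.05)):
    n=(np.hypot(P[:,0]-c[0],P[:,1]-c[1])<.06)&(P[:,2]>z)
    print(nm,P[n].min(0).round(3),P[n].max(0).round(3))
im=p['image'][80:320,150:570,::-1]; cv2.imwrite('pics/a.png',cv2.resize(im,None,fx=1.9,fy=1.9))
E
```

```text
2464 [ 0.38940903 -0.59991915] [ 0.71987354 -0.23381696]
tidy [ 0.53290841 -0.4660092  -1.50618719] -86.29816907929076 0.06164413217144826
-0.071 -0.11 [ 0.419 -0.402]
-0.071 0.11 [ 0.638 -0.388]
0.065 -0.11 [ 0.427 -0.538]
0.065 0.11 [ 0.647 -0.524]
(338, 190) [ 0.563 -0.063  0.013] [ 0.555 -0.06   0.01 ] 161
(297, 171) [0.607 0.039 0.013] [0.607 0.037 0.01 ] 161
(276, 236) [0.447 0.084 0.013] [0.448 0.079 0.01 ] 164
timer [0.499 0.031 0.031] [0.559 0.093 0.061]
near [ 0.351 -0.154  0.02 ] [ 0.378 -0.107  0.089]
far [ 0.672 -0.117  0.02 ] [ 0.75  -0.005  0.241]
cup [0.408 0.244 0.02 ] [0.471 0.332 0.053]
jar [0.533 0.21  0.05 ] [0.63  0.313 0.635]
```

View pics/a.png

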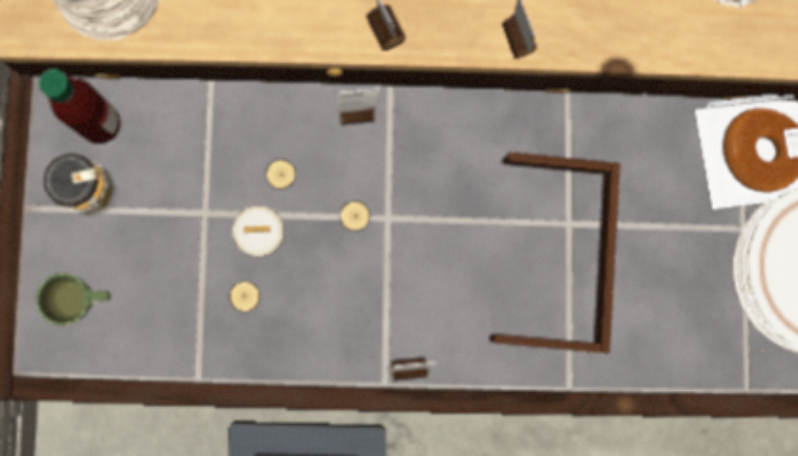

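```bash
python3 - <<'E'
from h import *
from scipy.optimize import least_squares
p=vision.capture('top')
vv,uu=np.mgrid[0:400,0:640]
P=np.array(p['eye'])+ray(p,np.c_[uu.ravel(),vv.ravel()])*p['depth'].ravel()[:,None]
px=lambda u,v:(150+u/1.9,80+v/1.9)
print(onz(p,[px(507,157),px(617,165),px(603,350),px(493,338)],.035).round(3))
m=(p['depth'].ravel()>0)&(P[:,2]>.025)&(P[:,2]<.045)&(P[:,1]<-.2)&(P[:,1]>-.42)&(P[:,0]>.38)&(P[:,0]<.66)
Q=P[m,:2]
def res(t):
    c,s=np.cos(t[2]),np.sin(t[2]); d=Q-t[:2]; x=d@[c,s]; y=d@[-s,c]
    a=np.abs(x-.071)+np.maximum(0,np.abs(y)-.122)
    b=np.abs(np.abs(y)-.116)+np.maximum(0,-.071-x)+np.maximum(0,x-.077)
    return np.minimum(a,b)
t=min((least_squares(res,[.52,-.31,-np.pi/2+a],loss='soft_l1',f_scale=.005) for a in(-.2,0,.2)),key=lambda r:r.cost).x
print('tidy',t.round(4),np.degrees(t[2]),np.abs(res(t)).mean(),len(Q))
np.save('tidy.npy',t)
c,s=np.cos(t[2]),np.sin(t[2])
for L,y in(((.555,-.06),.03),((.607,.037),.07),((.448,.079),-.05)):
    for x in (-.048,.01):
        G=t[:2]+[x*c-y*s,x*s+y*c]; d=G-L; print(L,x,y,'goal',G.round(3),'d',d.round(3),'ang from -y',np.degrees(np.arctan2(d[0],-d[1])).round(1))
E
R='{"claw":0.7,"dp":[0.0196,0.0332,-0.007],"twist":[0,0,4.15]}'
python3 -m pendant '[{"claw":0.7,"dp":[0.0196,0.0332,-0.007],"twist":[0,0,4.15]},{"claw":0.7,"dp":[0.0196,0.0332,-0.007],"twist":[0,0,4.15]},{"claw":0.7,"dp":[0.0196,0.0332,-0.007],"twist":[0,0,4.15]},{"claw":0.7,"dp":[0.0196,0.0332,-0.007],"twist":[0,0,4.15]},{"claw":0.7,"dp":[0.0196,0.0332,-0.007],"twist":[0,0,4.15]},{"claw":0.7,"dp":[0.0196,0.0332,-0.007],"twist":[0,0,4.15]},{"claw":0.7,"dp":[0.0196,0.0332,-0.007],"twist":[0,0,4.15]},{"claw":0.7,"dp":[0.0196,0.0332,-0.007],"twist":[0,0,4.15]}]'
python3 -m pendant '[{"claw":0.7,"dp":[0.0196,0.0332,-0.007],"twist":[0,0,4.15]},{"claw":0.7,"dp":[0.0196,0.0332,-0.007],"twist":[0,0,4.15]},{"claw":0.7,"dp":[0.0196,0.0332,-0.007],"twist":[0,0,4.15]},{"claw":0.7,"dp":[0.0196,0.0332,-0.007],"twist":[0,0,4.15]},{"claw":0.7,"dp":[0.0196,0.0332,-0.007],"twist":[0,0,4.15]},{"claw":0.7,"dp":[0.0196,0.0332,-0.007],"twist":[0,0,4.15]},{"claw":0.7,"dp":[0.0196,0.0332,-0.007],"twist":[0,0,4.15]},{"claw":0.7,"dp":[0.0196,0.0332,-0.007],"twist":[0,0,4.15]}]'
```

```text
[[ 0.633 -0.251  0.035]
 [ 0.627 -0.394  0.035]
 [ 0.392 -0.373  0.035]
 [ 0.404 -0.234  0.035]]
tidy [ 0.5145 -0.3105 -1.6399] -93.95831761516074 0.003218880809372687 1209
(0.555, -0.06) -0.048 0.03 goal [ 0.548 -0.265] d [-0.007 -0.205] ang from -y -2.0
(0.555, -0.06) 0.01 0.03 goal [ 0.544 -0.323] d [-0.011 -0.263] ang from -y -2.4
(0.607, 0.037) -0.048 0.07 goal [ 0.588 -0.267] d [-0.019 -0.304] ang from -y -3.6
(0.607, 0.037) 0.01 0.07 goal [ 0.584 -0.325] d [-0.023 -0.362] ang from -y -3.7
(0.448, 0.079) -0.048 -0.05 goal [ 0.468 -0.259] d [ 0.02  -0.338] ang from -y 3.4
(0.448, 0.079) 0.01 -0.05 goal [ 0.464 -0.317] d [ 0.016 -0.396] ang from -y 2.3
t: 1.8
eef_pos: [0.3981, -0.2825, 0.1753]
tool_rot: [-180.0, 0.0, -123.0]
force: [0.2, -0.3, 0.0]
finger_gap: 0.0258
grasp_force: 0.0
t: 2.6
eef_pos: [0.555, -0.0168, 0.1192]
tool_rot: [-180.0, 0.0, -89.8]
force: [-0.1, -0.5, 0.0]
finger_gap: 0.0257
grasp_force: 0.0
```

```bash
python3 -m pendant '[{"claw":0.7,"dp":[0,0,-0.03],"twist":[0,0,0]},{"claw":0.7,"dp":[0,0,-0.03],"twist":[0,0,0]},{"claw":0.7,"dp":[0,0,-0.025],"twist":[0,0,0]},{"claw":0.7,"dp":[0,0,-0.015],"twist":[0,0,0]},{"claw":0.7,"dp":[0,0,-0.01],"twist":[0,0,-2]},{"claw":0.7,"dp":[0,0,-0.005],"twist":[0,0,0]},{"claw":0.7,"dp":[0,0,0],"twist":[0,0,0]}]'
python3 - <<'E'
from h import *
a=vision.capture('scene');cv2.imwrite('pics/b.png',cv2.resize(a['image'][130:300,230:430,::-1],None,fx=3.5,fy=3.5))
E
```

```text
t: 3.3
eef_pos: [0.5543, -0.0185, 0.0042]
tool_rot: [180.0, -0.0, -91.9]
force: [0.5, 0.6, 0.1]
finger_gap: 0.0255
grasp_force: 0.0
```

View pics/b.png

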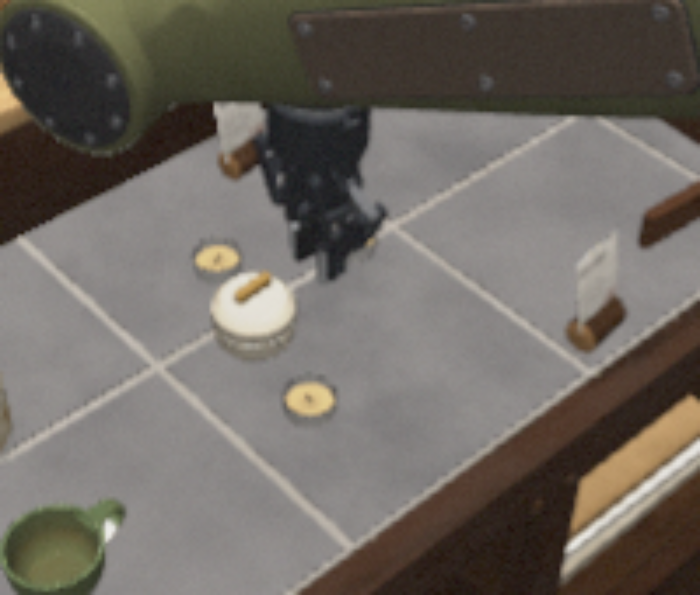

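```bash
python3 -m pendant '[{"claw":0.7,"dp":[0,-0.006,0],"twist":[0,0,0]},{"claw":0.7,"dp":[0,-0.006,0],"twist":[0,0,0]},{"claw":0.7,"dp":[0,-0.008,0],"twist":[0,0,0]},{"claw":0.7,"dp":[0,-0.01,0],"twist":[0,0,0]},{"claw":0.7,"dp":[-0.0005,-0.012,0],"twist":[0,0,0]},{"claw":0.7,"dp":[-0.0005,-0.012,0],"twist":[0,0,0]},{"claw":0.7,"dp":[-0.0005,-0.012,0],"twist":[0,0,0]},{"claw":0.7,"dp":[-0.0005,-0.012,0],"twist":[0,0,0]}]'
python3 - <<'E'
from h import *
p=vision.capture('top');print([(round(d['score'],2),dep(p,d['location']).round(3)) for d in models.look_for('tea_light_1',p)[:4]])
a=vision.capture('scene');print([(round(d['score'],2),dep(a,d['location']).round(3)) for d in models.look_for('tea_light_1',a)[:4]])
cv2.imwrite('pics/c.png',cv2.hconcat([cv2.resize(x['image'][110:270,250:430,::-1],None,fx=2.2,fy=2.2) for x in(a,p)]))
E
```

```text
t: 4.15
eef_pos: [0.5523, -0.0976, 0.0044]
tool_rot: [-180.0, -0.0, -92.0]
force: [0.7, 1.0, 1.2]
finger_gap: 0.0254
grasp_force: 0.6
[]
[(0.59, array([0.449, 0.091, 0.006])), (0.46, array([0.619, 0.042, 0.011]))]
```

View pics/c.png

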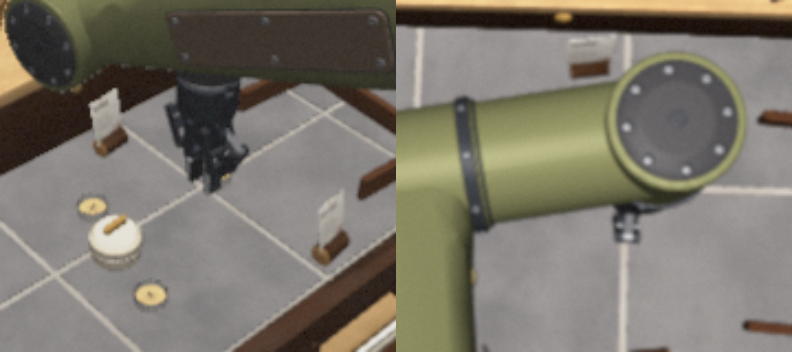

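The disc still sits just ahead of the fingers (left view, about 227,178), so I carry on.

```bash
python3 -m pendant '[{"claw":0.7,"dp":[-0.0005,-0.012,0],"twist":[0,0,0]},{"claw":0.7,"dp":[-0.0005,-0.012,0],"twist":[0,0,0]},{"claw":0.7,"dp":[-0.0005,-0.012,0],"twist":[0,0,0]},{"claw":0.7,"dp":[-0.0005,-0.012,0],"twist":[0,0,0]},{"claw":0.7,"dp":[-0.0005,-0.012,0],"twist":[0,0,0]},{"claw":0.7,"dp":[-0.0005,-0.012,0],"twist":[0,0,0]},{"claw":0.7,"dp":[-0.0005,-0.012,0],"twist":[0,0,0]},{"claw":0.7,"dp":[-0.0005,-0.012,0],"twist":[0,0,0]}]'
python3 -m pendant '[{"claw":0.7,"dp":[-0.0005,-0.012,0],"twist":[0,0,0]},{"claw":0.7,"dp":[-0.0005,-0.012,0],"twist":[0,0,0]},{"claw":0.7,"dp":[-0.0005,-0.012,0],"twist":[0,0,0]},{"claw":0.7,"dp":[-0.0005,-0.012,0],"twist":[0,0,0]},{"claw":0.7,"dp":[-0.0005,-0.012,0],"twist":[0,0,0]},{"claw":0.7,"dp":[-0.0005,-0.012,0],"twist":[0,0,0]},{"claw":0.7,"dp":[-0.0005,-0.01,0],"twist":[0,0,0]},{"claw":0.7,"dp":[-0.0005,-0.006,0],"twist":[0,0,0]}]'
python3 - <<'E'
from h import *
p=vision.capture('top');print([(round(d['score'],2),dep(p,d['location']).round(3)) for d in models.look_for('tea_light_1',p)[:4]])
a=vision.capture('scene');print([(round(d['score'],2),dep(a,d['location']).round(3)) for d in models.look_for('tea_light_1',a)[:4]])
E
# back off from the disc, then straight up
python3 -m pendant '[{"claw":0.7,"dp":[0,0.008,0],"twist":[0,0,0]},{"claw":0.7,"dp":[0,0.015,0],"twist":[0,0,0]},{"claw":0.7,"dp":[0,0.01,0.02],"twist":[0,0,0]},{"claw":0.7,"dp":[0,0.01,0.03],"twist":[0,0,0]},{"claw":0.7,"dp":[0,0.01,0.04],"twist":[0,0,0]},{"claw":0.7,"dp":[0,0.02,0.04],"twist":[0,0,0]}]'
```

```text
t: 5.15
eef_pos: [0.5482, -0.1934, 0.0042]
tool_rot: [180.0, -0.0, -92.0]
force: [0.7, -0.3, -0.6]
finger_gap: 0.0254
grasp_force: 0.1
t: 5.95
eef_pos: [0.5442, -0.2814, 0.0042]
tool_rot: [180.0, -0.0, -92.0]
force: [-0.2, 0.1, -0.7]
finger_gap: 0.0256
grasp_force: 0.1
[(0.76, array([0.608, 0.042, 0.009])), (0.6, array([0.45 , 0.077, 0.008]))]
[(0.55, array([0.623, 0.035, 0.011])), (0.51, array([0.454, 0.082, 0.005]))]
t: 6.75
eef_pos: [0.5438, -0.206, 0.1354]
tool_rot: [180.0, -0.0, -91.9]
force: [1.2, 0.2, 0.4]
finger_gap: 0.0251
grasp_force: 0.0
```

```bash
python3 -m pendant '[{"claw":0.7,"dp":[0.0083,0.036,-0.002],"twist":[0,0,-1.8]},{"claw":0.7,"dp":[0.0083,0.036,-0.002],"twist":[0,0,0]},{"claw":0.7,"dp":[0.0083,0.036,-0.002],"twist":[0,0,0]},{"claw":0.7,"dp":[0.0083,0.036,-0.002],"twist":[0,0,0]},{"claw":0.7,"dp":[0.0083,0.036,-0.002],"twist":[0,0,0]},{"claw":0.7,"dp":[0.0083,0.036,-0.002],"twist":[0,0,0]},{"claw":0.7,"dp":[0.0083,0.036,-0.002],"twist":[0,0,0]},{"claw":0.7,"dp":[0.0083,0.036,-0.002],"twist":[0,0,0]}]'
python3 - <<'E'
from h import *
t=np.load('tidy.npy');c,s=np.cos(t[2]),np.sin(t[2])
for n in('top','scene'):
    p=vision.capture(n)
    for d in models.look_for('tea_light_1',p)[:4]:
        q=onz(p,d['location'],.012)[0]; e=q[:2]-t[:2]; print(n,round(d['score'],2),q.round(3),'tidy',np.round([e@[c,s],e@[-s,c]],3))
cv2.imwrite('pics/d.png',cv2.resize(p['image'][100:300,230:470,::-1],None,fx=3,fy=3))
E
```

```text
t: 7.55
eef_pos: [0.6102, 0.0837, 0.1184]
tool_rot: [-180.0, 0.0, -93.7]
force: [0.4, -0.2, -0.0]
finger_gap: 0.0257
grasp_force: 0.0
top 0.61 [0.606 0.04  0.012] tidy [-0.356  0.067]
top 0.6 [0.45  0.08  0.012] tidy [-0.385 -0.091]
top 0.51 [ 0.538 -0.311  0.012] tidy [-0.001  0.024]
scene 0.58 [ 0.537 -0.299  0.012] tidy [-0.013  0.021]
scene 0.49 [0.447 0.086 0.012] tidy [-0.391 -0.095]
scene 0.48 [0.623 0.04  0.012] tidy [-0.357  0.084]
```

View pics/d.png

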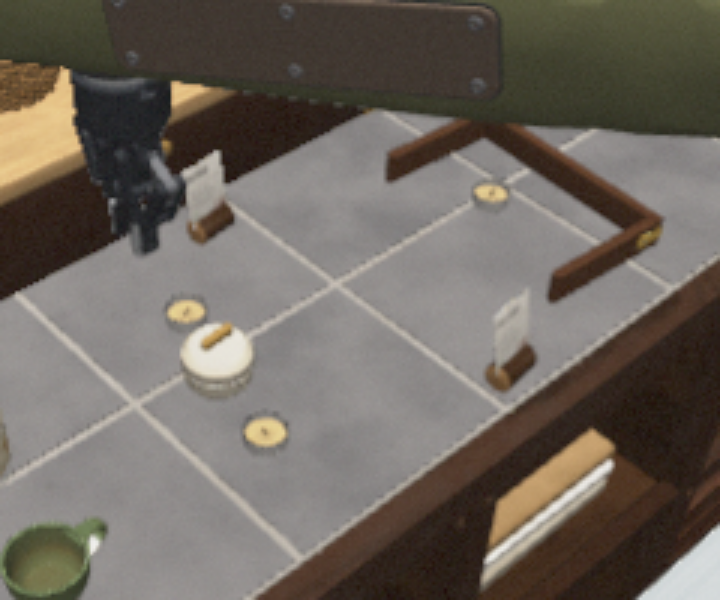

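```bash
python3 -m pendant '[{"claw":0.7,"dp":[0,0,-0.03],"twist":[0,0,0]},{"claw":0.7,"dp":[0,0,-0.03],"twist":[0,0,0]},{"claw":0.7,"dp":[0,0,-0.025],"twist":[0,0,0]},{"claw":0.7,"dp":[0,0,-0.015],"twist":[0,0,0]},{"claw":0.7,"dp":[0,0,-0.01],"twist":[0,0,0]},{"claw":0.7,"dp":[0,0,-0.0045],"twist":[0,0,0]},{"claw":0.7,"dp":[0,0,0],"twist":[0,0,0]}]'
python3 -m pendant '[{"claw":0.7,"dp":[-0.0006,-0.008,0],"twist":[0,0,0]},{"claw":0.7,"dp":[-0.0006,-0.008,0],"twist":[0,0,0]},{"claw":0.7,"dp":[-0.0006,-0.008,0],"twist":[0,0,0]},{"claw":0.7,"dp":[-0.0006,-0.01,0],"twist":[0,0,0]},{"claw":0.7,"dp":[-0.0006,-0.012,0],"twist":[0,0,0]},{"claw":0.7,"dp":[-0.0006,-0.012,0],"twist":[0,0,0]},{"claw":0.7,"dp":[-0.0006,-0.012,0],"twist":[0,0,0]},{"claw":0.7,"dp":[-0.0006,-0.012,0],"twist":[0,0,0]}]'
python3 -m pendant '[{"claw":0.7,"dp":[-0.0009,-0.014,0],"twist":[0,0,0]},{"claw":0.7,"dp":[-0.0009,-0.014,0],"twist":[0,0,0]},{"claw":0.7,"dp":[-0.0009,-0.014,0],"twist":[0,0,0]},{"claw":0.7,"dp":[-0.0009,-0.014,0],"twist":[0,0,0]},{"claw":0.7,"dp":[-0.0009,-0.014,0],"twist":[0,0,0]},{"claw":0.7,"dp":[-0.0009,-0.014,0],"twist":[0,0,0]},{"claw":0.7,"dp":[-0.0009,-0.014,0],"twist":[0,0,0]},{"claw":0.7,"dp":[-0.0009,-0.014,0],"twist":[0,0,0]}]'
python3 - <<'E'
from h import *
a=vision.capture('scene');print([(round(d['score'],2),onz(a,d['location'],.012)[0].round(3)) for d in models.look_for('tea_light_1',a)[:4]])
cv2.imwrite('pics/e.png',cv2.resize(a['image'][100:300,230:470,::-1],None,fx=3,fy=3))
E
```

```text
t: 8.45
eef_pos: [0.6109, 0.0806, 0.0042]
tool_rot: [-180.0, 0.0, -93.8]
force: [0.1, 0.5, 0.1]
finger_gap: 0.0256
grasp_force: 0.0
t: 9.25
eef_pos: [0.6059, -0.0025, 0.0039]
tool_rot: [-180.0, 0.0, -93.8]
force: [0.2, 0.9, 0.9]
finger_gap: 0.0257
grasp_force: 0.8
t: 10.05
eef_pos: [0.5986, -0.1145, 0.0037]
tool_rot: [180.0, -0.0, -93.7]
force: [0.9, 0.6, 0.8]
finger_gap: 0.0254
grasp_force: 0.8
[(0.67, array([0.44 , 0.091, 0.012])), (0.6, array([ 0.538, -0.303,  0.012])), (0.37, array([0.542, 0.053, 0.012]))]
```

View pics/e.png

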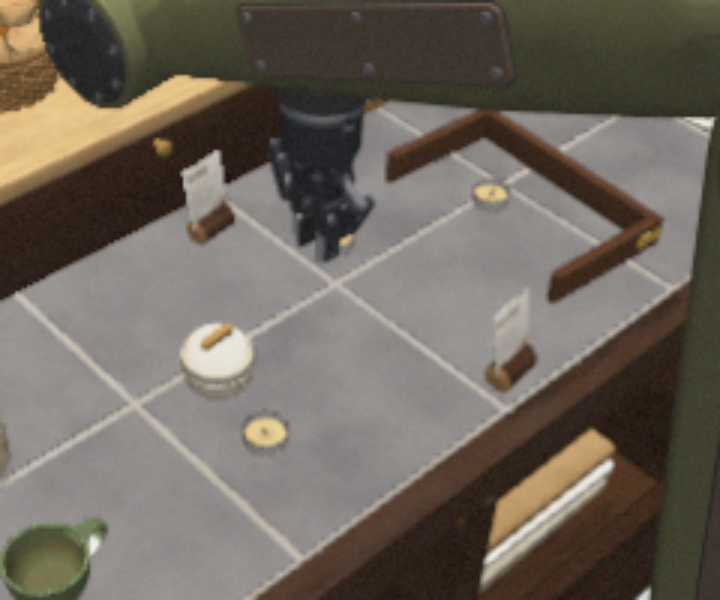

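Light 2 rides ahead of the fingers (about 345,240), and the timer and cards have not moved. I push on into the tidy and retreat.

```bash
python3 -m pendant '[{"claw":0.7,"dp":[-0.0009,-0.014,0],"twist":[0,0,0]},{"claw":0.7,"dp":[-0.0009,-0.014,0],"twist":[0,0,0]},{"claw":0.7,"dp":[-0.0009,-0.014,0],"twist":[0,0,0]},{"claw":0.7,"dp":[-0.0009,-0.014,0],"twist":[0,0,0]},{"claw":0.7,"dp":[-0.0009,-0.014,0],"twist":[0,0,0]},{"claw":0.7,"dp":[-0.0009,-0.014,0],"twist":[0,0,0]},{"claw":0.7,"dp":[-0.0009,-0.014,0],"twist":[0,0,0]},{"claw":0.7,"dp":[-0.0009,-0.014,0],"twist":[0,0,0]}]'
python3 -m pendant '[{"claw":0.7,"dp":[-0.0007,-0.013,0],"twist":[0,0,0]},{"claw":0.7,"dp":[-0.0007,-0.012,0],"twist":[0,0,0]},{"claw":0.7,"dp":[-0.0007,-0.011,0],"twist":[0,0,0]},{"claw":0.7,"dp":[-0.0007,-0.009,0],"twist":[0,0,0]},{"claw":0.7,"dp":[0,-0.004,0],"twist":[0,0,0]},{"claw":0.7,"dp":[0,0,0],"twist":[0,0,0]}]'
python3 -m pendant '[{"claw":0.7,"dp":[0.0005,0.008,0],"twist":[0,0,0]},{"claw":0.7,"dp":[0.001,0.015,0],"twist":[0,0,0]},{"claw":0.7,"dp":[0,0.01,0.02],"twist":[0,0,0]},{"claw":0.7,"dp":[0,0.01,0.03],"twist":[0,0,0]},{"claw":0.7,"dp":[0,0.01,0.04],"twist":[0,0,0]},{"claw":0.7,"dp":[0,0.02,0.04],"twist":[0,0,0]}]'
```

```text
t: 10.95
eef_pos: [0.5914, -0.2266, 0.0038]
tool_rot: [180.0, -0.0, -93.8]
force: [-0.2, 0.8, 0.3]
finger_gap: 0.0255
grasp_force: 0.1
t: 11.55
eef_pos: [0.5887, -0.2749, 0.0037]
tool_rot: [180.0, -0.0, -93.8]
force: [0.3, 0.6, -0.3]
finger_gap: 0.0255
grasp_force: 0.0
t: 12.15
eef_pos: [0.5898, -0.1999, 0.1349]
tool_rot: [180.0, -0.0, -93.7]
force: [1.5, 1.4, 0.7]
finger_gap: 0.0254
grasp_force: 0.0
```

```bash
python3 -m pendant '[{"claw":0.7,"dp":[-0.018,0.0405,-0.002],"twist":[0,0,0.85]},{"claw":0.7,"dp":[-0.018,0.0405,-0.002],"twist":[0,0,0.85]},{"claw":0.7,"dp":[-0.018,0.0405,-0.002],"twist":[0,0,0.85]},{"claw":0.7,"dp":[-0.018,0.0405,-0.002],"twist":[0,0,0.85]},{"claw":0.7,"dp":[-0.018,0.0405,-0.002],"twist":[0,0,0.85]},{"claw":0.7,"dp":[-0.018,0.0405,-0.002],"twist":[0,0,0.85]},{"claw":0.7,"dp":[-0.018,0.0405,-0.002],"twist":[0,0,0.85]},{"claw":0.7,"dp":[-0.018,0.0405,-0.002],"twist":[0,0,0.85]}]'
python3 - <<'E'
from h import *
t=np.load('tidy.npy');c,s=np.cos(t[2]),np.sin(t[2])
for n in('top','scene'):
    p=vision.capture(n)
    for d in models.look_for('tea_light_1',p)[:4]:
        q=onz(p,d['location'],.012)[0]; e=q[:2]-t[:2]; print(n,round(d['score'],2),q.round(3),'tidy',np.round([e@[c,s],e@[-s,c]],3))
cv2.imwrite('pics/f.png',cv2.resize(p['image'][100:300,230:470,::-1],None,fx=3,fy=3))
E
```

```text
t: 12.95
eef_pos: [0.4446, 0.1251, 0.1179]
tool_rot: [-179.9, 0.1, -86.8]
force: [0.7, 0.3, 0.5]
finger_gap: 0.0254
grasp_force: 0.0
top 0.78 [ 0.581 -0.306  0.012] tidy [-0.009  0.066]
top 0.74 [ 0.547 -0.312  0.012] tidy [-0.001  0.033]
top 0.74 [ 0.522 -0.377  0.012] tidy [0.066 0.012]
top 0.6 [0.449 0.085 0.012] tidy [-0.39  -0.093]
scene 0.71 [0.446 0.091 0.012] tidy [-0.396 -0.096]
```

View pics/f.png

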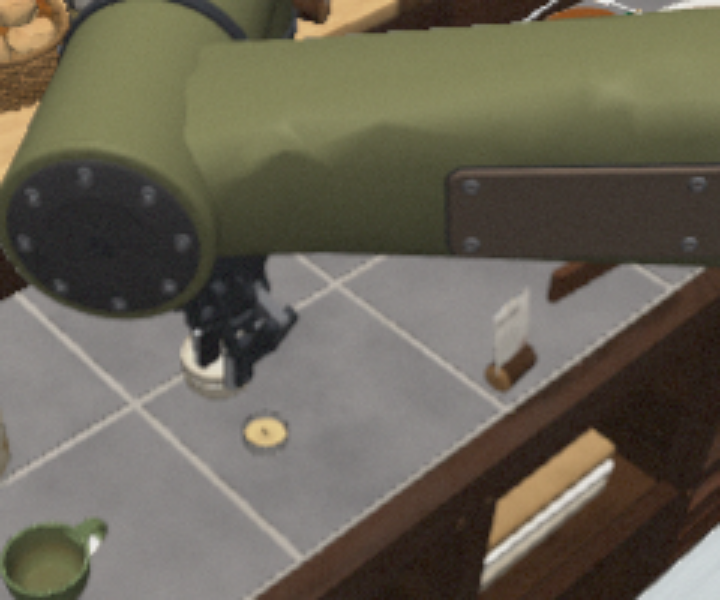

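```bash
python3 -m pendant '[{"claw":0.7,"dp":[0.001,0.004,-0.03],"twist":[0,0,0]},{"claw":0.7,"dp":[0,0,-0.03],"twist":[0,0,0]},{"claw":0.7,"dp":[0,0,-0.025],"twist":[0,0,0]},{"claw":0.7,"dp":[0,0,-0.015],"twist":[0,0,0]},{"claw":0.7,"dp":[0,0,-0.01],"twist":[0,0,0]},{"claw":0.7,"dp":[0,0,-0.004],"twist":[0,0,0]},{"claw":0.7,"dp":[0,0,0],"twist":[0,0,0]}]'
python3 -m pendant '[{"claw":0.7,"dp":[0.0005,-0.008,0],"twist":[0,0,0]},{"claw":0.7,"dp":[0.0005,-0.008,0],"twist":[0,0,0]},{"claw":0.7,"dp":[0.0005,-0.008,0],"twist":[0,0,0]},{"claw":0.7,"dp":[0.0005,-0.01,0],"twist":[0,0,0]},{"claw":0.7,"dp":[0.0005,-0.012,0],"twist":[0,0,0]},{"claw":0.7,"dp":[0.0005,-0.012,0],"twist":[0,0,0]},{"claw":0.7,"dp":[0.0005,-0.012,0],"twist":[0,0,0]},{"claw":0.7,"dp":[0.0005,-0.012,0],"twist":[0,0,0]}]'
python3 -m pendant '[{"claw":0.7,"dp":[0.0007,-0.014,0],"twist":[0,0,0]},{"claw":0.7,"dp":[0.0007,-0.014,0],"twist":[0,0,0]},{"claw":0.7,"dp":[0.0007,-0.014,0],"twist":[0,0,0]},{"claw":0.7,"dp":[0.0007,-0.014,0],"twist":[0,0,0]},{"claw":0.7,"dp":[0.0007,-0.014,0],"twist":[0,0,0]},{"claw":0.7,"dp":[0.0007,-0.014,0],"twist":[0,0,0]},{"claw":0.7,"dp":[0.0007,-0.014,0],"twist":[0,0,0]},{"claw":0.7,"dp":[0.0007,-0.014,0],"twist":[0,0,0]}]'
python3 - <<'E'
from h import *
a=vision.capture('scene')
cv2.imwrite('pics/g.png',cv2.resize(a['image'][100:300,230:470,::-1],None,fx=3,fy=3))
E
```

```text
t: 13.85
eef_pos: [0.4474, 0.1263, 0.0038]
tool_rot: [180.0, -0.0, -87.0]
force: [0.3, 0.7, 0.6]
finger_gap: 0.0254
grasp_force: 0.0
t: 14.65
eef_pos: [0.4513, 0.0435, 0.0039]
tool_rot: [-180.0, 0.0, -87.0]
force: [-0.6, 1.5, 0.0]
finger_gap: 0.0252
grasp_force: 0.4
t: 15.45
eef_pos: [0.4567, -0.0686, 0.0038]
tool_rot: [180.0, -0.0, -87.0]
force: [0.3, 0.9, 1.1]
finger_gap: 0.0258
grasp_force: 0.4
```

View pics/g.png

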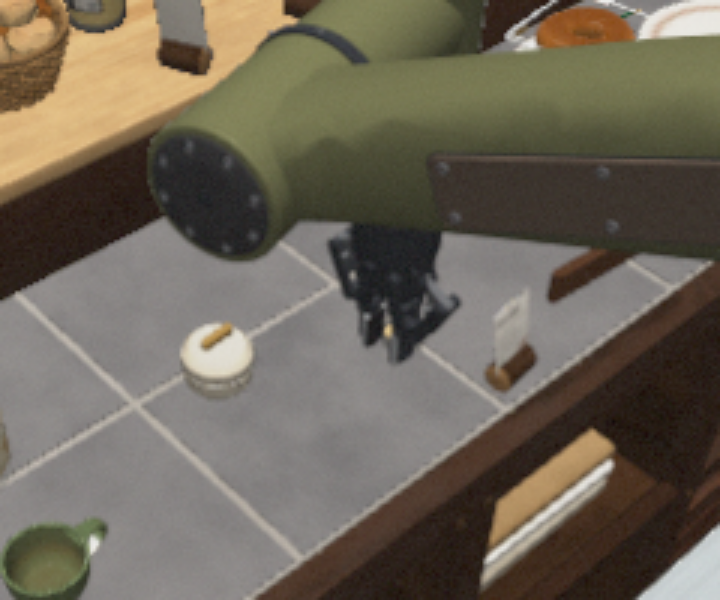

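Light 3 shows between the fingers (388,328), so I finish the push.

```bash
python3 -m pendant '[{"claw":0.7,"dp":[0.0006,-0.014,0],"twist":[0,0,0]},{"claw":0.7,"dp":[0.0006,-0.014,0],"twist":[0,0,0]},{"claw":0.7,"dp":[0.0006,-0.014,0],"twist":[0,0,0]},{"claw":0.7,"dp":[0.0006,-0.014,0],"twist":[0,0,0]},{"claw":0.7,"dp":[0.0006,-0.014,0],"twist":[0,0,0]},{"claw":0.7,"dp":[0.0006,-0.014,0],"twist":[0,0,0]},{"claw":0.7,"dp":[0.0006,-0.014,0],"twist":[0,0,0]},{"claw":0.7,"dp":[0.0006,-0.014,0],"twist":[0,0,0]}]'
python3 -m pendant '[{"claw":0.7,"dp":[0.0006,-0.014,0],"twist":[0,0,0]},{"claw":0.7,"dp":[0.0006,-0.014,0],"twist":[0,0,0]},{"claw":0.7,"dp":[0.0006,-0.014,0],"twist":[0,0,0]},{"claw":0.7,"dp":[0.0006,-0.014,0],"twist":[0,0,0]},{"claw":0.7,"dp":[0.0006,-0.014,0],"twist":[0,0,0]},{"claw":0.7,"dp":[0.0006,-0.012,0],"twist":[0,0,0]},{"claw":0.7,"dp":[0,-0.007,0],"twist":[0,0,0]},{"claw":0.7,"dp":[0,-0.003,0],"twist":[0,0,0]}]'
python3 -m pendant '[{"claw":0.7,"dp":[0,0,0],"twist":[0,0,0]},{"claw":0.7,"dp":[0,0.008,0],"twist":[0,0,0]},{"claw":0.7,"dp":[0,0.015,0],"twist":[0,0,0]},{"claw":0.7,"dp":[0,0.01,0.02],"twist":[0,0,0]},{"claw":0.7,"dp":[0,0.015,0.04],"twist":[0,0,0]},{"claw":0.7,"dp":[0,0.02,0.04],"twist":[0,0,0]},{"claw":0.7,"dp":[0,0.04,0.02],"twist":[0,0,0]},{"claw":0.7,"dp":[0,0.04,0],"twist":[0,0,0]}]'
python3 -m pendant '[{"claw":0.7,"dp":[0,0.04,0],"twist":[0,0,0]},{"claw":0.7,"dp":[0,0.04,0],"twist":[0,0,0]},{"claw":0.7,"dp":[0,0.03,0],"twist":[0,0,0]},{"claw":0.7,"dp":[0,0,0],"twist":[0,0,0]}]'
python3 - <<'E'
from h import *
t=np.load('tidy.npy');c,s=np.cos(t[2]),np.sin(t[2])
p=vision.capture('top')
for d in models.look_for('tea_light_1',p)[:4]:
    q=onz(p,d['location'],.012)[0]; e=q[:2]-t[:2]; print(round(d['score'],2),q.round(3),'tidy',np.round([e@[c,s],e@[-s,c]],3))
cv2.imwrite('pics/i.png',cv2.resize(p['image'][80:320,150:570,::-1],None,fx=1.9,fy=1.9))
E
```

```text
t: 16.3
eef_pos: [0.4613, -0.1803, 0.0036]
tool_rot: [180.0, 0.0, -87.0]
force: [0.6, 0.3, -0.1]
finger_gap: 0.0257
grasp_force: 0.1
t: 17.1
eef_pos: [0.4651, -0.2721, 0.0036]
tool_rot: [180.0, 0.0, -87.0]
force: [-0.3, -0.0, -0.4]
finger_gap: 0.0258
grasp_force: 0.1
t: 17.9
eef_pos: [0.4667, -0.1218, 0.1281]
tool_rot: [-179.6, -0.0, -87.0]
force: [1.4, 0.4, -0.1]
finger_gap: 0.026
grasp_force: 0.0
t: 18.3
eef_pos: [0.4649, -0.0098, 0.1239]
tool_rot: [-180.0, 0.1, -86.7]
force: [-0.1, -0.5, -0.3]
finger_gap: 0.0255
grasp_force: 0.0
0.6 [ 0.58  -0.298  0.012] tidy [-0.017  0.064]
0.52 [ 0.469 -0.289  0.012] tidy [-0.018 -0.047]
0.51 [ 0.548 -0.306  0.012] tidy [-0.007  0.033]
```

View pics/i.png

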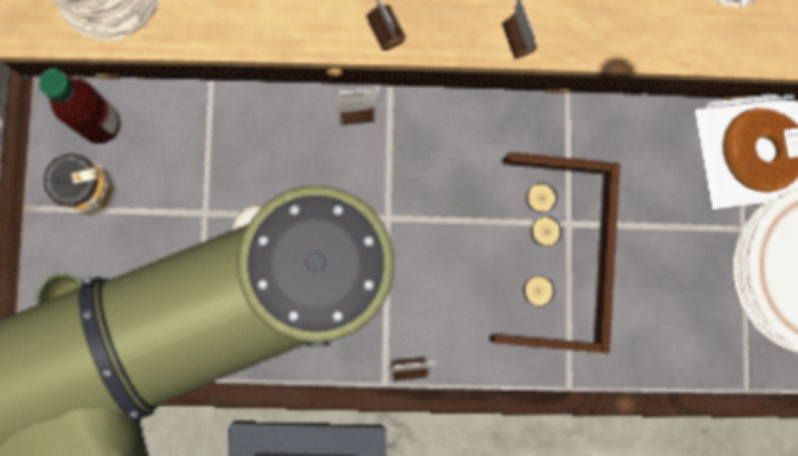

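All three discs, at (541,197), (546,231) and (539,291), are well past the mouth line. By my measurement their tidy x is -0.007 to -0.018, against the limit of -0.048. Everything else visible is in place and the arm is clear.

```bash
python3 -c "from rig import ctrl; print(ctrl.sign_off())"
```

```text
the job is handed in; nothing more can be done
None
```

I pushed all three tea lights into the tidy and handed the job in at about 18 s. The last top view shows all three wholly inside, with the cards, jar and bottle in place; the arm hid most of the timer and cup there, though both looked unmoved in the last scene view.

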